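# Make up two chromatography kits

## Robot

A 6-joint arm with a two-finger parallel gripper is mounted at the origin on the work surface. World frame = base frame: x ahead of the robot, y to its left, z up, the work surface at z = 0. Lengths are in mm, angles in rad, forces in N, time in s.
With the tool pointing down it reaches from about 400 to 925 mm from the base axis. Payload 12.5 kg.
Tool frame: the origin (TCP) lies on the centre line of the jaws, within the pads' length; the fingertips stand 8 mm ahead of it and the grasp point (between the pads) lies 11 mm behind it; z points along the fingers, x is the direction in which the jaws open and shut, and the axes are right-handed (so a half turn about z gives the same grasp; the last joint's range is limited). The gripper opens to 95 mm and grips with 3 to 60 N. Pads are 20 mm wide; open, the fingers measure 119 mm over their backs; the gripper's body (75 mm by 180 mm) begins 59 mm behind the grasp point.
Start: joints at [1.078, 0.491, 1.559, -0, 1.092, -0.106], TCP at [235.751, 578.85, 222.661] pointing down, gripper open.
Joint ranges: [-3.1, 3.1], [-0.84, 2.19], [0.05, 2.79], [-1.13, 4.28], [0.06, 2.93], [-2.69, 2.69]. Speed limits (rad/s): [2.22, 2.22, 2.79, 3.14, 3.14, 3.14].

## Interface

Orientations are given as [roll, pitch, yaw] about the fixed x, y, z axes, in that order (R = Rz(yaw) Ry(pitch) Rx(roll)).
In Python, from cell import env gives the robot as it stands. The module is installed in compiled form; this text tells all that it offers.
- The arm moves only by the tool send_rows, never from a script. Its argument "moves" is a list that holds one entry, the list of rows, each a list of 6 numbers: the shift along the tool's x, y, z as a fraction of full scale, then the turn, a rotation vector about the tool's x, y, z as a fraction of full scale. A call has 1 to 12 rows; each row is the pose to reach, as a shift and turn from the pose commanded when the call began, along the tool's axes at that moment; what a row does not reach only later rows make up. Full scale, the value 1, is 0.3 m for a shift and 90 degrees for a turn. A row lasts 1/12 s, in which the tool goes at most 41.7 mm and 7.16 degrees, less where a joint would pass 70% of its speed; a pose out of reach is approached as far as the arm can. A call with a number of a shift or a turn outside -1 to 1 is refused whole. A call with a gripper value outside its range is refused whole. "grip" is the gripper's target within -1 to 1 (shut at 1, half-way at 0, fully open at -1), set as the call begins (left out, the last holds). The fingers move at their own pace and stop on an object; the grip force is fixed at half the most. Time passes only in rows, so rows that repeat a pose let the fingers close. It gives the time, the measured TCP pose, the force and the opening at its end, in the units of the state.
- env.state(): the state, without advancing time (a new reading comes with each control period).
- env.read_camera(name): name is "scene" or "top" or "wrist"; returns a dict with "image" (400x640x3 uint8, red, green, blue), "mtx" (3x3 intrinsics, pixels), "distortion" ([k1, k2, p1, p2, k3] as OpenCV has them; the pictures are not rectified), "T" (4x4, takes a point from camera to world coordinates); the wrist camera has in their place "mount" (4x4, takes a point from camera to tool coordinates, whose origin is the TCP and whose axes are the tool frame's). Camera axes: x right, y up, looking along -z (the intrinsics and any distortion apply to the point x, -y, -z); pixel columns grow to the right and rows downward; lengths in mm; the calibration is good to about 2 mm. A picture is of the moment at which its call begins: read the wrist's pose just before it. There is no depth.
- env.job_done(): hands the job in, once; it reports no verdict.
Trained networks look in the newest picture that a camera, given by its name, has taken for a name from the list of things; names that differ only in an ending like _2 or _b are one class to them, and where a whole thing is asked for, a point or a joint stands for the part that bears it (a point fixed in the world has none). Each returns a list of dicts, best first, with "confidence" (0 to 1); they miss things now and then, are a little off and sometimes report something else, mostly with a low value. They report only what shows in the picture. A call takes as long as a camera call. They do not tell look-alikes from the thing itself.
- env.look_for(camera, thing): "xy" ([column, row] in pixels, amid what is visible of it).
- env.outline_of(camera, thing): "region" (400x640 bool, what is visible of it) and "xy" ([column, row] in pixels, amid what is visible of it).
The state is a dict: "t": time; "joints": joint angles; "qvel": joint speeds; "tau": joint torques, N m; "eef_pos": TCP position; "tcp_rot": TCP orientation; "ft_force": force on the tool from outside, world axes, zero at the start; "moment": the same for the moment, N m; "opening": opening from 0.0 (shut) to 1.0 (fully open).
Only numpy, scipy, OpenCV 4.12 (cv2) and the standard library are available. Lean on these libraries where they do the work, as an engineer would, in place of code of your own. Each camera call takes 0.05 s, during which the arm holds its last target. There are 200 camera calls.

## Task

Make up the two instrument kits from the stock on the bench: the blue tray gets the grey-capped clear bottle, the red-capped amber bottle and the black column; the orange tray gets the blue-capped clear bottle and the white column. Stand each bottle upright on the floor of a square well of its own and lay each column flat in the tray's long bay. Never tip a bottle over, and leave the yellow-capped and green-capped bottles where they stand.

Things in the scene. Friction and masses are not known exactly. Their poses are not given: they have to be found in the camera images.
- bottle_blue: 25 ml clear glass screw-cap bottle with a blue cap and a white paper label, standing upright; straight body 38 mm diameter up to 46 mm, shoulder, cap 30 mm diameter from 53 to 72 mm height (total height 72 mm), about 60 g. Origin: centre of its underside, z up. Goes into a square well of the orange tray.
- bottle_grey: 25 ml clear glass screw-cap bottle with a grey cap and a white paper label, standing upright; straight body 38 mm diameter up to 46 mm, shoulder, cap 30 mm diameter from 53 to 72 mm height (total height 72 mm), about 60 g. Origin: centre of its underside, z up. Goes into a square well of the blue tray.
- bottle_red: 25 ml amber (brown) glass screw-cap bottle with a red cap and a white paper label, standing upright; straight body 38 mm diameter up to 46 mm, shoulder, cap 30 mm diameter from 53 to 72 mm height (total height 72 mm), about 60 g. Origin: centre of its underside, z up. Goes into a square well of the blue tray.
- bottle_yellow: 25 ml clear glass screw-cap bottle with a yellow cap and a white paper label, standing upright; straight body 38 mm diameter up to 46 mm, shoulder, cap 30 mm diameter from 53 to 72 mm height (total height 72 mm), about 60 g. Origin: centre of its underside, z up. Not part of either kit: stays where it stands.
- bottle_green: 25 ml amber (brown) glass screw-cap bottle with a green cap and a white paper label, standing upright; straight body 38 mm diameter up to 46 mm, shoulder, cap 30 mm diameter from 53 to 72 mm height (total height 72 mm), about 60 g. Origin: centre of its underside, z up. Not part of either kit: stays where it stands.
- column_white: Chromatography column lying flat: round white middle 16 mm diameter, 78 mm long, with a steel hexagon end 22 mm across flats, 16 mm long, at each end; 110 mm overall, 90 g. Origin: its centre, on its axis, 11 mm above what it lies on; x is its long axis, ends alike, may be rolled about x. Goes along the long bay of the orange tray; with bottles already in the wells a gripper has less room there.
- column_black: Chromatography column lying flat: round black middle 16 mm diameter, 78 mm long, with a steel hexagon end 22 mm across flats, 16 mm long, at each end; 110 mm overall, 90 g. Origin: its centre, on its axis, 11 mm above what it lies on; x is its long axis, ends alike, may be rolled about x. Goes along the long bay of the blue tray; with bottles already in the wells a gripper has less room there.
- tray_blue: Blue plastic kit tray, fixed, outside 146 (x) by 140 (y) mm; floor 4 mm thick, walls and dividers 4 mm thick, tops 16 mm above the bench. Origin: centre of its underside, z up. Long bay along y: inside 70 (x) by 132 (y) mm, centre x -34, y 0 mm. Two square wells, inside 64 by 64 mm, centres x +37, y +34 and x +37, y -34 mm. Empty at the start.
- tray_orange: Orange plastic kit tray, fixed, outside 146 (x) by 140 (y) mm; floor 4 mm thick, walls and dividers 4 mm thick, tops 16 mm above the bench. Origin: centre of its underside, z up. Long bay along y: inside 70 (x) by 132 (y) mm, centre x -34, y 0 mm. Two square wells, inside 64 by 64 mm, centres x +37, y +34 and x +37, y -34 mm. Empty at the start.
Things that resemble listed ones, but are neither listed nor needed, are in the scene too. Leave any pink look-alike of the column_white alone. There is more than one size of the tray_orange; the job needs the larger.

How it is judged (in metres and radians):
At the end, for the whole second after the job is handed in: Each kit bottle stands in a well of its tray, upright within 0.15 rad, underside under 11 mm above the bench; each column lies in its tray's bay, axis under 20.5 mm up, within 20 mm of the middle and 0.55 rad of the bay's line; all at rest; yellow and green caps upright, moved under 30 mm (x of bottle_grey in the frame of tray_blue between 0.018 and 0.056 m and y of bottle_grey in the frame of tray_blue between -0.055 and 0.055 m and z of each of bottle_grey, bottle_red in the frame of tray_blue below 0.011 m and angle between each of bottle_grey, bottle_red, bottle_blue, bottle_yellow, bottle_green's own z axis and vertical below 0.15 rad and linear speed of each of bottle_grey, bottle_red, column_black, bottle_blue, column_white below 0.02 m/s and angular speed of each of bottle_grey, bottle_red, column_black, bottle_blue, column_white below 0.2 rad/s and x of bottle_red in the frame of tray_blue between 0.018 and 0.056 m and y of bottle_red in the frame of tray_blue between -0.055 and 0.055 m and x of column_black in the frame of tray_blue between -0.062 and -0.006 m and y of column_black in the frame of tray_blue between -0.02 and 0.02 m and z of column_black in the frame of tray_blue below 0.0205 m and angle between the x axis of column_black and the y axis of tray_blue, either way round below 0.55 rad and x of bottle_blue in the frame of tray_orange between 0.018 and 0.056 m and y of bottle_blue in the frame of tray_orange between -0.055 and 0.055 m and z of bottle_blue in the frame of tray_orange below 0.011 m and x of column_white in the frame of tray_orange between -0.062 and -0.006 m and y of column_white in the frame of tray_orange between -0.02 and 0.02 m and z of column_white in the frame of tray_orange below 0.0205 m and angle between the x axis of column_white and the y axis of tray_orange, either way round below 0.55 rad and distance of each of bottle_yellow, bottle_green from where it was at the start of the episode below 0.03 m); the robot touches nothing.
It fails at once if a bottle was tipped over (more than 0.8 rad) (angle between any of bottle_blue, bottle_grey, bottle_red, bottle_yellow, bottle_green's own z axis and vertical above 0.8 rad).
It fails at once if the yellow- or green-capped bottle was moved by more than 30 mm (distance of any of bottle_yellow, bottle_green from where it was at the start of the episode above 0.03 m).
It also fails if it takes over 115 s, if anything falls off the work surface, if the arm or the gripper's body presses on something with over 40 N, if the wrist force passes 120 N, or if a joint passes its speed limit or range.

## Working session

There is one attempt and no reset: what is moved stays moved. The work goes in short steps, Python scripts to look and compute and a tool call to move; the robot and the scene stay as the last step left them, time stands still between calls to the robot, and variables do not carry over. Pictures are saved under pics/ and viewed, about 12 in all and at most 16, crops included, and the job is handed in when it is done.

Besides the shell and the picture viewer there is one more tool, called by a JSON object that holds its "name" and its "arguments", one argument or row to a line. send_rows: Moves the arm, as the interface text tells. Its arguments: {"type":"object","properties":{"moves":{"type":"array","items":{"type":"array","items":{"type":"array","items":{"type":"number"}}}},"grip":{"type":"number"}},"required":["moves"]}

```bash
mkdir -p pics
cat > h.py <<'E'
import numpy as np, cv2
from cell import env
from scipy.spatial.transform import Rotation as R
def cam(n):
    s=env.state(); c=env.read_camera(n)
    if 'mount' in c:
        T=np.eye(4); T[:3,:3]=R.from_euler('xyz',s['tcp_rot']).as_matrix(); T[:3,3]=s['eef_pos']; c['T']=T@np.array(c['mount'])
    c['T']=np.array(c['T']); return c
def px2w(c,uv,z):
    p=cv2.undistortPoints(np.array(uv,float).reshape(-1,1,2),np.array(c['mtx']),np.array(c['distortion'])).reshape(-1,2)
    d=np.c_[p[:,0],-p[:,1],-np.ones(len(p))]@c['T'][:3,:3].T; o=c['T'][:3,3]
    return o+d*((z-o[2])/d[:,2])[:,None]
def w2px(c,P):
    q=(np.array(P,float).reshape(-1,3)-c['T'][:3,3])@c['T'][:3,:3]; q=q*[1,-1,-1]
    return cv2.projectPoints(q,np.zeros(3),np.zeros(3),np.array(c['mtx']),np.array(c['distortion']))[0].reshape(-1,2)
def save(n,im): cv2.imwrite('pics/'+n+'.png',np.ascontiguousarray(im[:,:,::-1]))
E
python3 - <<'E'
from h import *
print(env.state())
for n in ['scene','top']:
    c=cam(n); save(n+'0',c['image']); print(n,c['T'].round(2).tolist(),np.array(c['mtx']).round(1).tolist())
    for t in ['bottle_blue','bottle_grey','bottle_red','bottle_yellow','bottle_green','column_white','column_black','tray_blue','tray_orange']:
        print(t,[(np.round(d['xy']).tolist(),round(d['confidence'],2), px2w(c,d['xy'],60 if 'bot' in t else 11)[0,:2].round().tolist()) for d in env.look_for(n,t)])
E
```

```text
{'t': 0.0, 'joints': array([ 1.07836638e+00,  4.91577150e-01,  1.55945436e+00, -2.38526724e-05,
        1.09168322e+00, -1.05605784e-01]), 'qvel': array([-0.00049441,  0.00042584,  0.00036237, -0.00201751,  0.00051033,
       -0.00211436]), 'tau': array([ 1.53056619e-03, -6.12660885e+01, -2.58183771e+01,  6.93124649e-02,
        4.81517392e-02, -1.03110629e-04]), 'eef_pos': array([235.65729819, 578.6182321 , 222.04912037]), 'tcp_rot': array([-3.14149541e+00,  1.11805229e-03,  1.18398323e+00]), 'ft_force': array([-0.71544059,  0.23497993, -0.41123504]), 'moment': array([-0.01589121, -0.02532628, -0.04000395]), 'opening': 0.9978093129149599}
scene [[0.33, -0.51, 0.8, 1313.65], [0.94, 0.16, -0.29, -361.1], [0.02, 0.85, 0.53, 571.71], [0.0, 0.0, 0.0, 1.0]] [[415.0, 0.0, 312.3], [0.0, 415.0, 206.1], [0.0, 0.0, 1.0]]
bottle_blue [([370.0, 213.0], 0.86, [611.0, 39.0]), ([332.0, 224.0], 0.36, [628.0, -61.0]), ([447.0, 204.0], 0.21, [629.0, 234.0])]
bottle_grey [([367.0, 242.0], 0.6, [710.0, -16.0])]
bottle_red [([320.0, 250.0], 0.56, [705.0, -119.0])]
bottle_yellow [([333.0, 225.0], 0.64, [6
[... 506 characters left out ...]
1, 0.07, 1.0, 1160.97], [0.0, 0.0, 0.0, 1.0]] [[442.5, 0.0, 321.3], [0.0, 442.5, 202.5], [0.0, 0.0, 1.0]]
bottle_blue [([270.0, 171.0], 0.71, [589.0, 44.0])]
bottle_grey [([282.0, 146.0], 0.73, [652.0, 12.0])]
bottle_red [([328.0, 137.0], 0.8, [673.0, -105.0])]
bottle_yellow [([309.0, 170.0], 0.55, [589.0, -54.0])]
bottle_green [([250.0, 143.0], 0.5, [663.0, 92.0])]
column_white [([311.0, 212.0], 0.71, [486.0, -57.0]), ([286.0, 267.0], 0.56, [347.0, 12.0])]
column_black [([263.0, 219.0], 0.83, [471.0, 69.0])]
tray_blue [([177.0, 191.0], 0.86, [549.0, 293.0])]
tray_orange [([472.0, 153.0], 0.94, [632.0, -484.0]), ([405.0, 176.0], 0.71, [575.0, -305.0]), ([176.0, 189.0], 0.61, [555.0, 296.0])]
```

View pics/top0.png

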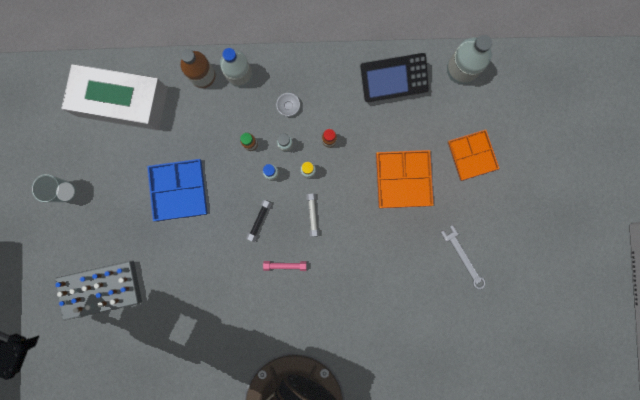

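View pics/scene0.png

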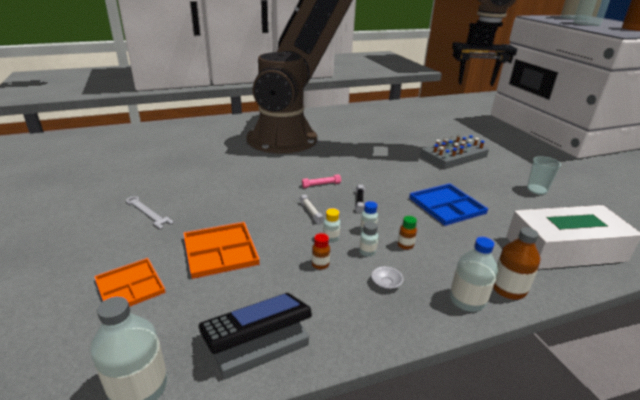

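The top view shows these items (column, row):
- **Caps:** blue (270,172), grey (284,142), red (329,136), yellow (308,169) and green (247,141).
- **Columns:** black (260,220) and white (313,215).
- **Trays:** blue (177,190), large orange (404,179).

Could be confused with the targets:
- the pink column at (285,266) with the white column
- the small orange tray at (473,155) with the larger one
- the big blue-capped bottle at (235,65) with bottle_blue
- the big amber bottle with grey cap at (197,68) and the big clear one with grey cap at (470,60) with bottle_grey/red

I choose the small bottles, the white column and the larger tray, and will check this choice with the wrist camera.

```bash
cat >> h.py <<'E'
def go(*tg):
    "print row fractions for targets (x,y,z,yaw) from the present pose"
    s=env.state(); M=R.from_euler('xyz',s['tcp_rot']); p=s['eef_pos']
    print('now',p.round(1),s['tcp_rot'].round(3),'t',round(s['t'],2),'F',s['ft_force'].round(1),'open',round(s['opening'],3))
    for x,y,z,w in tg:
        d=M.inv().apply(np.array([x,y,z])-p)
        r=(M.inv()*R.from_euler('xyz',[np.pi,0,w])).as_rotvec()
        print((x,y,z,w),'->',(d/300).round(4).tolist(),(r/(np.pi/2)).round(4).tolist(),'mm',round(np.linalg.norm(d)),'j6~',round(np.arctan2(y,x)-w,2))
E
python3 - <<'E'
from h import *
c=cam('wrist'); print(np.array(c['mount']).round(3).tolist(),np.array(c['mtx']).round(1).tolist())
go((430,330,330,.6),(520,0,330,0))
E
```

```text
[[1.0, 0.0, -0.0, 0.167], [0.0, -0.956, -0.292, -81.789], [-0.0, 0.292, -0.956, -162.092], [0.0, 0.0, 0.0, 1.0]] [[357.0, 0.0, 318.9], [0.0, 357.0, 203.2], [0.0, 0.0, 1.0]]
now [235.8 578.8 222.7] [ 3.142 -0.     1.184] t 1.05 F [ 0.1 -0.1 -0.3] open 0.998
(430, 330, 330, 0.6) -> [-0.5238, 0.9125, -0.3578] [-0.0, -0.0001, 0.3718] mm 333 j6~ 0.05
(520, 0, 330, 0) -> [-1.4294, 1.6054, -0.3579] [-0.0, -0.0001, 0.7537] mm 654 j6~ 0.0
```

{"name": "send_rows", "arguments": {
  "moves": [
    [[-0.06,0.1,-0.3578,0,0,0.05],[-0.15,0.25,-0.3578,0,0,0.12],[-0.25,0.4,-0.3578,0,0,0.2],[-0.34,0.55,-0.3578,0,0,0.27],[-0.43,0.7,-0.3578,0,0,0.33],[-0.5,0.83,-0.3578,0,0,0.3718],[-0.5238,0.9125,-0.3578,0,0,0.3718],[-0.5238,0.9125,-0.3578,0,0,0.3718],[-0.5238,0.9125,-0.3578,0,0,0.3718],[-0.5238,0.9125,-0.3578,0,0,0.3718]]
  ]
}}

```text
t: 1.88
eef_pos: [432.8, 326.8, 330.4]
tcp_rot: [3.141, -0.001, 0.596]
ft_force: [-0.2, 0.8, 0.1]
opening: 1.003
```

Run:
```python
from h import *
go((550,150,330,.25),(550,-40,330,0.0))
```

```text
now [432.8 326.8 330.4] [ 3.141e+00 -1.000e-03  5.960e-01] t 1.88 F [-0.2  0.8  0.1] open 1.003
(550, 150, 330, 0.25) -> [-0.0075, 0.707, 0.0019] [0.0005, -0.0006, 0.2203] mm 212 j6~ 0.02
(550, -40, 330, 0.0) -> [-0.363, 1.2312, 0.0021] [0.0004, -0.0007, 0.3794] mm 385 j6~ -0.07
```

{"name": "send_rows", "arguments": {
  "moves": [
    [[0,0.13,0,0,0,0.06],[-0.02,0.26,0,0,0,0.12],[-0.05,0.4,0,0,0,0.18],[-0.09,0.54,0,0,0,0.24],[-0.13,0.68,0,0,0,0.3],[-0.17,0.82,0,0,0,0.36],[-0.187,0.95,0,0,0,0.379],[-0.187,0.957,0,0,0,0.379],[-0.187,0.957,0,0,0,0.379],[-0.187,0.957,0,0,0,0.379],[-0.187,0.957,0,0,0,0.379]]
  ]
}}

```text
t: 2.8
eef_pos: [545.2, 62.8, 330.0]
tcp_rot: [-3.141, 0.0, 0.006]
ft_force: [-0.2, -0.3, 0.3]
opening: 1.004
```

Run:
```python
from h import *
c=cam('wrist'); save('w1',c['image']); go((550,60,330,0))
np.savez('w1.npz',T=c['T'],mtx=c['mtx'],distortion=c['distortion'],image=c['image'])
for t in ['bottle_blue','bottle_grey','bottle_red','bottle_yellow','bottle_green','column_white','column_black','tray_blue','tray_orange']:
    for d in env.outline_of('wrist',t):
        if d['confidence']<.3: continue
        ys,xs=np.nonzero(d['region']); r=cv2.minAreaRect(np.c_[xs,ys].astype(np.float32))
        if 'bot' in t: print(t,np.round(d['xy']),round(d['confidence'],2),len(xs)); continue
        z=16 if 'tray' in t else 11
        w=px2w(c,cv2.boxPoints(r),z)[:,:2]; e=np.diff(np.r_[w,w[:1]],axis=0)
        print(t,np.round(d['xy']),round(d['confidence'],2),len(xs),w.mean(0).round(1),np.linalg.norm(e,axis=1).round(),np.degrees(np.arctan2(e[:,1],e[:,0])).round(1))
```

```text
now [545.2  63.  330.1] [-3.141 -0.     0.007] t 2.85 F [0.7 0.6 1.1] open 0.999
(550, 60, 330, 0) -> [0.0158, 0.01, 0.0003] [-0.0002, -0.0, 0.0043] mm 6 j6~ 0.11
bottle_blue [357. 174.] 0.72 864
bottle_grey [411. 198.] 0.86 1101
bottle_red [405. 278.] 0.93 551
bottle_yellow [333. 362.] 0.5 3240
bottle_green [421. 129.] 0.96 1081
column_white [274. 240.] 0.86 997 [480.4 -59.2] [113.  25. 115.  26.] [   2.1  -88.4 -177.9   87.9]
column_white [176. 190.] 0.59 1157 [352.7  14.3] [ 25. 117.  27. 117.] [   4.5  -91.8 -175.4   87.3]
column_black [258. 141.] 0.73 1212 [469.2  81.6] [ 26. 111.  27. 112.] [  59.8  -26.4 -116.7  153.2]
tray_blue [327.  13.] 0.9 3235 [562.2 234.6] [147.  34. 150.  34.] [   0.3  -85.9 -179.7   88. ]
tray_orange [333. 363.] 0.93 3174 [ 570.1 -262.8] [143.  69. 148.  69.] [   0.4  -87.  -179.6   88.9]
```

View pics/w1.png

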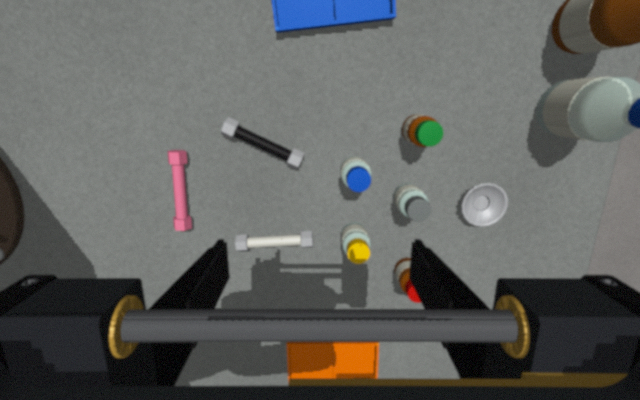

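The wrist view confirms the choice. The small-bottle caps are blue (358,180), grey (418,209), yellow (358,251), green (429,134) and red (412,291). The black column is at (262,143) and the white one at (274,241), while the pink one at (180,190) is left alone.

```bash
cat >> h.py <<'E'
def blob(c,uv,lo,hi,r=22):
    "centre of the colour blob (HSV range) around pixel uv"
    h=cv2.cvtColor(np.ascontiguousarray(c['image']),cv2.COLOR_RGB2HSV); m=cv2.inRange(h,np.array(lo),np.array(hi))
    k=np.zeros_like(m); cv2.circle(k,tuple(int(v) for v in uv),r,255,-1); m&=k
    n,l,st,ce=cv2.connectedComponentsWithStats(m); i=1+np.argmax(st[1:,4]); ys,xs=np.nonzero(l==i)
    return cv2.minAreaRect(np.c_[xs,ys].astype(np.float32)),len(xs)
E
python3 - <<'E'
from h import *
c=dict(np.load('w1.npz')); t=cam('top')
caps={'blue':((358,180),(270,172),(105,120,60),(130,255,255)),'yellow':((358,251),(308,169),(20,120,80),(35,255,255)),'green':((429,134),(247,140),(45,120,40),(85,255,255)),'red':((412,291),(329,136),(0,150,80),(5,255,255))}
for n,(a,b,lo,hi) in caps.items():
    for cc,uv,nm in ((c,a,'w'),(t,b,'t')):
        r,k=blob(cc,uv,lo,hi,22 if nm=='w' else 10); print(n,nm,np.round(r[0],1),k,px2w(cc,r[0],66)[0,:2].round(1))
print('grey w',px2w(c,[(418,209)],72)[0],'t',px2w(t,[(284,140)],72)[0])
h=cv2.cvtColor(np.ascontiguousarray(t['image']),cv2.COLOR_RGB2HSV)
for n,uv,lo,hi in (('tb',(177,190),(105,120,40),(125,255,255)),('to',(404,179),(5,150,60),(18,255,255))):
    r,k=blob(t,uv,lo,hi,45); w=px2w(t,cv2.boxPoints(r),8)[:,:2]; e=np.diff(np.r_[w,w[:1]],axis=0)
    print(n,k,w.mean(0).round(1),np.linalg.norm(e,axis=1).round(),np.degrees(np.arctan2(e[:,1],e[:,0])).round(1))
# columns: steel ends by outline ends, from wrist
for n,a,b in (('black',(231,128),(294,159)),('white',(241,242),(307,240))):
    w=px2w(c,[a,b],14); d=w[1]-w[0]; print(n,w.mean(0).round(1),np.linalg.norm(d).round(1),np.degrees(np.arctan2(d[1],d[0])).round(1))
im=np.ascontiguousarray(c['image'])[90:320,200:470]; save('w1c',cv2.resize(im,None,fx=2.6,fy=2.6,interpolation=cv2.INTER_CUBIC))
go((469,82,200,0))
E
```

```text
blue w [358.5 179.5] 482 [594.9  46.2]
blue t [268.2 169.8] 110 [592.   46.7]
yellow w [358. 251.] 463 [597.9 -49.1]
yellow t [307.  167.5] 108 [595.2 -50.2]
green w [429. 133.] 540 [675.5 102.6]Traceback (most recent call last):
  File "<stdin>", line 6, in <module>
  File "h.py", line 29, in blob
    n,l,st,ce=cv2.connectedComponentsWithStats(m); i=1+np.argmax(st[1:,4]); ys,xs=np.nonzero(l==i)
                                                       ~~~~~~~~~^^^^^^^^^^
    return _wrapfunc(a, 'argmax', axis=axis, out=out, **kwds)
    return bound(*args, **kwds)
ValueError: attempt to get argmax of an empty sequence
```

Run:
```python
from h import *
c=dict(np.load('w1.npz')); t=cam('top'); t['image']=cv2.imread('pics/top0.png')[:,:,::-1]
caps={'blue':((358,180),(270,172),(105,120,60),(130,255,255)),'yellow':((358,251),(308,169),(20,120,80),(35,255,255)),'green':((429,134),(247,140),(45,120,40),(85,255,255)),'red':((412,291),(329,136),(0,150,80),(5,255,255))}
for n,(a,b,lo,hi) in caps.items():
    for cc,uv,nm in ((c,a,'w'),(t,b,'t')):
        if (n,nm)==('green','w'): continue
        r,k=blob(cc,uv,lo,hi,22 if nm=='w' else 10); print(n,nm,np.round(r[0],1),k,px2w(cc,r[0],66)[0,:2].round(1))
print('grey w',px2w(c,[(418,209)],72)[0],'t',px2w(t,[(284,140)],72)[0])
for n,uv,lo,hi in (('tb',(177,190),(105,120,40),(125,255,255)),('to',(404,179),(5,150,60),(18,255,255))):
    r,k=blob(t,uv,lo,hi,45); w=px2w(t,cv2.boxPoints(r),8)[:,:2]; e=np.diff(np.r_[w,w[:1]],axis=0)
    print(n,k,w.mean(0).round(1),np.linalg.norm(e,axis=1).round(),np.degrees(np.arctan2(e[:,1],e[:,0])).round(1))
for n,a,b in (('black',(231,128),(294,159)),('white',(241,242),(307,240))):
    w=px2w(c,[a,b],14); d=w[1]-w[0]; print(n,w.mean(0).round(1),np.linalg.norm(d).round(1),np.degrees(np.arctan2(d[1],d[0])).round(1))
im=np.ascontiguousarray(c['image'])[90:320,200:470]; save('w1c',cv2.resize(im,None,fx=2.6,fy=2.6,interpolation=cv2.INTER_CUBIC))
```

```text
blue w [358.5 179.5] 482 [594.9  46.2]
blue t [268.2 169.8] 109 [592.   46.7]
yellow w [358. 251.] 463 [597.9 -49.1]
yellow t [307.  167.5] 108 [595.2 -50.2]
green t [246.  138.5] 99 [672.7 101.6]
red w [411.6 292.4] 168 [ 672.3 -109.3]
red t [329. 135.] 115 [ 676.2 -107.3]
grey w [669.03933462  10.67667178  72.        ] t [665.04022248   5.49416674  72.        ]
tb 3036 [554.9 296.6] [145. 150. 144. 150.] [ -84.9 -173.7   95.2    6.9]
to 3024 [ 568.6 -302.9] [144. 148. 143. 147.] [ -88.7 -179.9   91.2    0.6]
black [471.7  82.1  14. ] 91.5 -26.2
white [482.2 -57.7  14. ] 95.5 2.2
```

View pics/w1c.png

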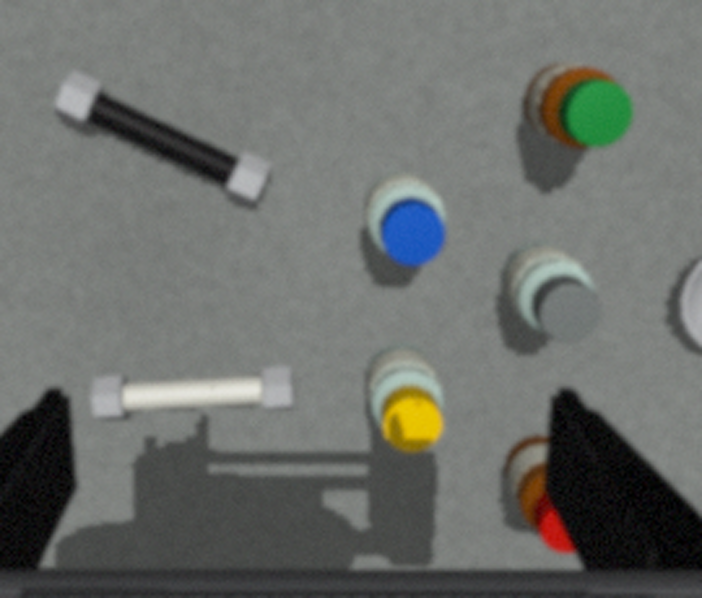

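The close crop confirms the blue, grey, red, yellow and green small bottles and both columns. Next I pick up the black column.

{"name": "send_rows", "arguments": {
  "moves": [
    [[-0.246,-0.065,0.5,0,0,-0.075],[-0.246,-0.065,0.5,0,0,-0.15],[-0.246,-0.065,0.5,0,0,-0.225],[-0.246,-0.065,0.6,0,0,-0.3],[-0.246,-0.065,0.7,0,0,-0.375],[-0.246,-0.065,0.8,0,0,-0.45],[-0.246,-0.065,0.9,0,0,-0.525],[-0.246,-0.065,0.9,0,0,-0.6],[-0.246,-0.065,0.9,0,0,-0.675],[-0.246,-0.065,0.9,0,0,-0.705],[-0.246,-0.065,0.9,0,0,-0.705],[-0.246,-0.065,0.9,0,0,-0.705]]
  ]
}}

```text
t: 4.4
eef_pos: [472.1, 80.6, 60.0]
tcp_rot: [3.141, -0.0, 1.11]
ft_force: [0.5, 0.6, 0.6]
opening: 0.998
```

Run:
```python
from h import *
go((471.5,82,12,1.114))
c=cam('wrist'); save('w2',c['image'])
for d in env.outline_of('wrist','column_black')[:1]:
    ys,xs=np.nonzero(d['region']); r=cv2.minAreaRect(np.c_[xs,ys].astype(np.float32)); w=px2w(c,cv2.boxPoints(r),11)[:,:2]; e=np.diff(np.r_[w,w[:1]],axis=0)
    print(d['confidence'],w.mean(0),np.linalg.norm(e,axis=1).round(),np.degrees(np.arctan2(e[:,1],e[:,0])).round(1))
```

```text
now [472.1  80.6  60. ] [ 3.141 -0.     1.11 ] t 4.4 F [0.5 0.6 0.6] open 0.998
(471.5, 82, 12, 1.114) -> [0.0033, -0.0039, 0.16] [0.0001, -0.0001, -0.0026] mm 48 j6~ -0.94
0.65 [471.73475408  80.1489234 ] [ 25. 114.  29. 114.] [  63.6  -25.5 -116.4  152.5]
```

{"name": "send_rows", "arguments": {
  "moves": [
    [[0,0,0.08,0,0,0],[0,0,0.16,0,0,0],[0,0,0.16,0,0,0],[0,0,0.16,0,0,0]]
  ],
  "grip": -1
}}

```text
t: 4.83
eef_pos: [471.5, 80.6, 11.7]
tcp_rot: [-3.14, 0.001, 1.111]
ft_force: [-0.5, -0.6, 0.1]
opening: 1.0
```

{"name": "send_rows", "arguments": {
  "moves": [
    [[0,0,0,0,0,0],[0,0,0,0,0,0],[0,0,0,0,0,0],[0,0,0,0,0,0],[0,0,0,0,0,0],[0,0,0,0,0,0],[0,0,0,0,0,0],[0,0,0,0,0,0],[0,0,0,0,0,0],[0,0,0,0,0,0]]
  ],
  "grip": 1
}}

```text
t: 5.67
eef_pos: [471.9, 80.6, 11.9]
tcp_rot: [-3.142, -0.0, 1.112]
ft_force: [-0.3, 0.1, 0.3]
opening: 0.352
```

{"name": "send_rows", "arguments": {
  "moves": [
    [[0,0,-0.1,0,0,0],[0,0,-0.2,0,0,0],[0,0,-0.3,0,0,0],[0,0,-0.3,0,0,0]]
  ]
}}

```text
t: 6.0
eef_pos: [473.6, 80.7, 106.2]
tcp_rot: [3.136, -0.003, 1.112]
ft_force: [0.8, 0.3, 0.8]
opening: 0.076
```

Run:
```python
from h import *
go((521,293,60,.1),(521,293,16,.1))
```

```text
now [473.6  80.7 106.2] [ 3.136e+00 -3.000e-03  1.112e+00] t 6.0 F [0.8 0.3 0.8] open 0.076
(521, 293, 60, 0.1) -> [0.7038, -0.1725, 0.1553] [0.0023, -0.0037, 0.6444] mm 222 j6~ 0.41
(521, 293, 16, 0.1) -> [0.7034, -0.1734, 0.3019] [0.0023, -0.0037, 0.6444] mm 235 j6~ 0.41
```

The fingers close at about 75 mm/s, so I lifted before they had gripped. I'll reopen and look for the column again.

{"name": "send_rows", "arguments": {
  "moves": [
    [[0,0,0,0,0,0],[0,0,0,0,0,0],[0,0,0,0,0,0],[0,0,0,0,0,0],[0,0,0,0,0,0],[0,0,0,0,0,0],[0,0,0,0,0,0]]
  ],
  "grip": -0.1
}}

```text
t: 6.58
eef_pos: [471.8, 80.6, 101.5]
tcp_rot: [-3.141, 0.0, 1.112]
ft_force: [0.9, -0.1, 0.5]
opening: 0.511
```

Run:
```python
from h import *
c=cam('wrist'); save('w3',c['image'])
for d in env.outline_of('wrist','column_black')[:1]:
    ys,xs=np.nonzero(d['region']); r=cv2.minAreaRect(np.c_[xs,ys].astype(np.float32)); w=px2w(c,cv2.boxPoints(r),11)[:,:2]; e=np.diff(np.r_[w,w[:1]],axis=0)
    print(d['confidence'],w.mean(0),np.linalg.norm(e,axis=1).round(),np.degrees(np.arctan2(e[:,1],e[:,0])).round(1))
go((471.5,81,12,1.114))
```

```text
0.6 [473.02014887  79.58590917] [ 25. 116.  29. 116.] [  63.7  -25.5 -116.3  152.8]
now [471.9  80.6 101.8] [-3.141  0.     1.112] t 6.68 F [ 1.2 -0.3  0.1] open 0.536
(471.5, 81, 12, 1.114) -> [0.0007, -0.0017, 0.2993] [-0.0002, 0.0, -0.0013] mm 90 j6~ -0.94
```

View pics/w3.png

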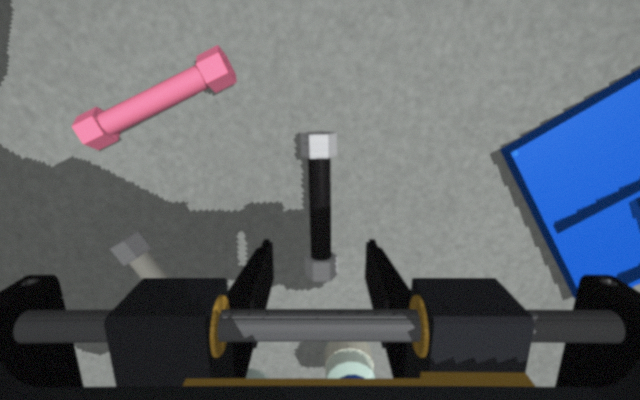

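The column still lies at (319,205), centred between the fingers. I'll descend and grip again.

{"name": "send_rows", "arguments": {
  "moves": [
    [[0,0,0.12,0,0,0],[0,0,0.24,0,0,0],[0,0,0.3,0,0,0],[0,0,0.3,0,0,0],[0,0,0.3,0,0,0]]
  ]
}}

```text
t: 7.1
eef_pos: [471.6, 80.6, 11.1]
tcp_rot: [-3.14, 0.001, 1.112]
ft_force: [-0.1, -0.2, -0.2]
opening: 0.549
```

{"name": "send_rows", "arguments": {
  "moves": [
    [[0,0,0,0,0,0],[0,0,0,0,0,0],[0,0,0,0,0,0],[0,0,0,0,0,0],[0,0,0,0,0,0],[0,0,0,0,0,0],[0,0,0,0,0,0],[0,0,0,0,0,0],[0,0,0,0,0,0]]
  ],
  "grip": 1
}}

```text
t: 7.85
eef_pos: [472.0, 80.6, 12.2]
tcp_rot: [3.141, -0.0, 1.112]
ft_force: [-0.4, 0.3, 4.0]
opening: 0.159
```

{"name": "send_rows", "arguments": {
  "moves": [
    [[0,0,-0.09,0,0,0],[0,0,-0.18,0,0,0],[0.1,-0.02,-0.2,0,0,0.07],[0.2,-0.05,-0.2,0,0,0.14],[0.3,-0.07,-0.2,0,0,0.21],[0.4,-0.1,-0.2,0,0,0.28],[0.5,-0.12,-0.2,0,0,0.35],[0.6,-0.15,-0.2,0,0,0.43],[0.707,-0.167,-0.2,0,0,0.5],[0.707,-0.167,-0.2,0,0,0.57],[0.707,-0.167,-0.2,0,0,0.644],[0.707,-0.167,-0.2,0,0,0.644]]
  ]
}}

```text
t: 8.85
eef_pos: [520.5, 293.4, 71.4]
tcp_rot: [3.141, 0.001, 0.096]
ft_force: [-0.6, 0.3, -0.8]
opening: 0.161
```

Run:
```python
from h import *
c=cam('wrist'); save('w4',c['image'])
go((521,293,16,.1))
```

```text
now [520.6 293.   71.6] [3.141e+00 1.000e-03 1.030e-01] t 8.9 F [ 0.1  0.7 -0.3] open 0.164
(521, 293, 16, 0.1) -> [0.0015, 0.0001, 0.1853] [0.0001, 0.0005, 0.0017] mm 56 j6~ 0.41
```

View pics/w4.png

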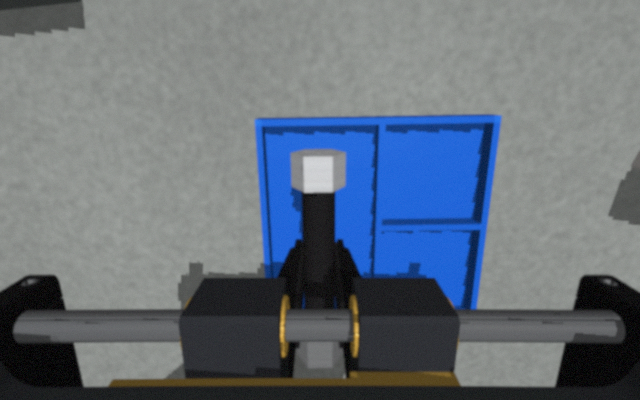

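The black column hangs over the long bay of the blue tray: hex end (318,172), bay spanning columns 262–377, lined up with it. I'll lower and release with a partial opening.

{"name": "send_rows", "arguments": {
  "moves": [
    [[0.001,0,0.08,0,0,0],[0.001,0,0.15,0,0,0],[0.001,0,0.182,0,0,0],[0.001,0,0.182,0,0,0],[0.001,0,0.182,0,0,0]]
  ]
}}

```text
t: 9.32
eef_pos: [521.2, 292.7, 17.2]
tcp_rot: [3.141, 0.001, 0.102]
ft_force: [0.0, 0.2, 0.0]
opening: 0.161
```

{"name": "send_rows", "arguments": {
  "moves": [
    [[0,0,0,0,0,0],[0,0,0,0,0,0],[0,0,0,0,0,0],[0,0,0,0,0,0]]
  ],
  "grip": 0.4
}}

```text
t: 9.65
eef_pos: [521.5, 293.0, 18.0]
tcp_rot: [-3.141, -0.001, 0.101]
ft_force: [-0.7, -0.5, 0.2]
opening: 0.297
```

{"name": "send_rows", "arguments": {
  "moves": [
    [[0,0,-0.1,0,0,0],[0,0,-0.2,0,0,0],[0,0,-0.35,0,0,0],[0,0,-0.35,0,0,0]]
  ]
}}

```text
t: 9.98
eef_pos: [523.4, 294.0, 128.9]
tcp_rot: [-3.139, -0.009, 0.101]
ft_force: [0.2, 0.2, 1.1]
opening: 0.296
```

Run:
```python
from h import *
go((481,-58,60,1.609),(481,-58,110,1.609))
c=cam('wrist'); save('w5',c['image'])
for d in env.outline_of('wrist','column_black')[:1]:
    ys,xs=np.nonzero(d['region']); r=cv2.minAreaRect(np.c_[xs,ys].astype(np.float32)); w=px2w(c,cv2.boxPoints(r),15)[:,:2]; e=np.diff(np.r_[w,w[:1]],axis=0)
    print(d['confidence'],w.mean(0),np.linalg.norm(e,axis=1).round(),np.degrees(np.arctan2(e[:,1],e[:,0])).round(1))
```

```text
now [523.4 294.  128.9] [-3.139 -0.009  0.101] t 9.98 F [0.2 0.2 1.1] open 0.296
(481, -58, 60, 1.609) -> [-0.2607, 1.1538, 0.2243] [0.0027, -0.0057, -0.9601] mm 361 j6~ -1.73
(481, -58, 110, 1.609) -> [-0.2593, 1.1533, 0.0577] [0.0027, -0.0057, -0.9601] mm 355 j6~ -1.73
0.62 [521.20679736 292.56829464] [ 25. 116.  28. 116.] [   5.7  -83.7 -174.5   94.8]
```

View pics/w5.png

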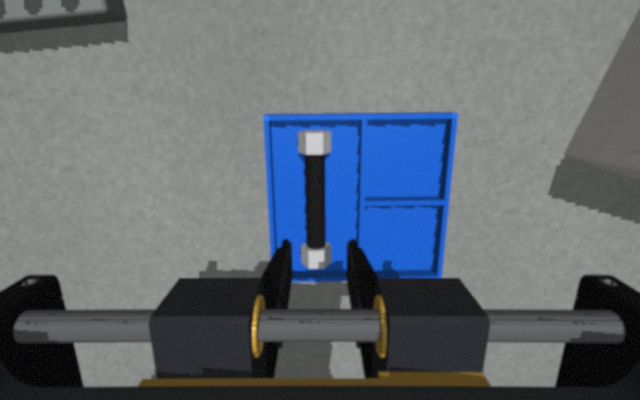

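The black column lies in the bay of the blue tray, with its ends at (314,143) and (316,256), measured at (521,292.6) and 95°. The wells are empty. Next is the white column.

{"name": "send_rows", "arguments": {
  "moves": [
    [[-0.013,0.07,0,0,0,0.075],[-0.03,0.14,0,0,0,0.15],[-0.05,0.21,0,0,0,0.225],[-0.06,0.29,0,0,0,0.3],[-0.08,0.36,0,0,0,0.375],[-0.1,0.43,0,0,0,0.45],[-0.115,0.5,0,0,0,0.525],[-0.131,0.566,0,0,0,0.6],[-0.131,0.566,0,0,0,0.6]]
  ],
  "grip": -0.1
}}

```text
t: 10.83
eef_pos: [498.0, 117.6, 121.1]
tcp_rot: [3.139, 0.001, -0.851]
ft_force: [-0.1, -0.4, 0.7]
opening: 0.548
```

Run:
```python
from h import *
go((481,-58,110,-1.532))
```

```text
now [498.  117.6 121.1] [ 3.139e+00  1.000e-03 -8.510e-01] t 10.83 F [-0.1 -0.4  0.7] open 0.548
(481, -58, 110, -1.532) -> [0.4025, 0.4286, 0.0375] [0.0018, 0.0003, 0.4338] mm 177 j6~ 1.41
```

{"name": "send_rows", "arguments": {
  "moves": [
    [[0.06,0.06,0.037,0,0,0.07],[0.13,0.14,0.037,0,0,0.14],[0.2,0.21,0.037,0,0,0.21],[0.27,0.29,0.037,0,0,0.29],[0.34,0.36,0.037,0,0,0.36],[0.402,0.429,0.037,0,0,0.434],[0.402,0.429,0.037,0,0,0.434],[0.402,0.429,0.037,0,0,0.434],[0.402,0.429,0.037,0,0,0.434]]
  ]
}}

```text
t: 11.58
eef_pos: [483.2, -54.9, 110.6]
tcp_rot: [3.14, 0.001, -1.521]
ft_force: [-0.0, -0.5, 0.6]
opening: 0.551
```

Run:
```python
from h import *
c=cam('wrist'); save('w6',c['image'])
for d in env.outline_of('wrist','column_white')[:2]:
    ys,xs=np.nonzero(d['region']); r=cv2.minAreaRect(np.c_[xs,ys].astype(np.float32)); w=px2w(c,cv2.boxPoints(r),11)[:,:2]; e=np.diff(np.r_[w,w[:1]],axis=0)
    print(d['confidence'],np.round(d['xy']),w.mean(0),np.linalg.norm(e,axis=1).round(),np.degrees(np.arctan2(e[:,1],e[:,0])).round(1))
go((481,-58,12,-1.532))
```

```text
0.87 [275. 349.] [347.17778919 -18.04239177] [42. 24. 43. 24.] [ -87.2 -178.3   92.7   -0.5]
0.84 [320. 203.] [479.66380247 -58.09539786] [ 25. 118.  28. 118.] [ -86.7 -175.7   93.4    2.7]
now [483.4 -54.5 110.9] [ 3.141  0.    -1.521] t 11.68 F [ 1.   1.  -0.7] open 0.548
(481, -58, 12, -1.532) -> [0.0114, 0.0084, 0.3297] [0.0004, 0.0002, 0.0072] mm 99 j6~ 1.41
```

{"name": "send_rows", "arguments": {
  "moves": [
    [[0.011,0.008,0.12,0,0,0],[0.011,0.008,0.24,0,0,0],[0.011,0.01,0.329,0,0,0],[0.011,0.01,0.329,0,0,0],[0.011,0.01,0.329,0,0,0]]
  ]
}}

```text
t: 12.1
eef_pos: [480.3, -57.9, 11.5]
tcp_rot: [3.14, 0.001, -1.521]
ft_force: [-0.6, -0.0, 1.1]
opening: 0.551
```

{"name": "send_rows", "arguments": {
  "moves": [
    [[0,0,0,0,0,0],[0,0,0,0,0,0],[0,0,0,0,0,0],[0,0,0,0,0,0],[0,0,0,0,0,0],[0,0,0,0,0,0],[0,0,0,0,0,0],[0,0,0,0,0,0],[0,0,0,0,0,0]]
  ],
  "grip": 1
}}

```text
t: 12.85
eef_pos: [480.7, -59.0, 12.7]
tcp_rot: [-3.141, 0.0, -1.524]
ft_force: [0.6, 1.5, 4.7]
opening: 0.163
```

{"name": "send_rows", "arguments": {
  "moves": [
    [[0,0,-0.1,0,0,0],[0,0,-0.25,0,0,0],[0,0,-0.25,0,0,0],[0,0,-0.25,0,0,0]]
  ]
}}

```text
t: 13.18
eef_pos: [481.5, -59.3, 89.4]
tcp_rot: [-3.138, -0.001, -1.524]
ft_force: [-0.2, -0.2, -1.1]
opening: 0.163
```

Run:
```python
from h import *
go((534.5,-303,75,.01),(534.5,-303,75,.01-np.pi))
```

```text
now [481.5 -59.3  89.4] [-3.138e+00 -1.000e-03 -1.524e+00] t 13.18 F [-0.2 -0.2 -1.1] open 0.163
(534.5, -303, 75, 0.01) -> [0.8198, -0.1381, 0.0494] [-0.0015, -0.0026, -0.9764] mm 250 j6~ -0.53
(534.5, -303, 75, -3.1315926535897933) -> [0.8198, -0.1381, 0.0494] [-0.0026, 0.0015, 1.0236] mm 250 j6~ 2.62
```

{"name": "send_rows", "arguments": {
  "moves": [
    [[0.05,-0.01,0.03,0,0,-0.079],[0.13,-0.02,0.03,0,0,-0.158],[0.22,-0.035,0.03,0,0,-0.237],[0.31,-0.05,0.03,0,0,-0.316],[0.4,-0.065,0.03,0,0,-0.395],[0.49,-0.08,0.03,0,0,-0.474],[0.58,-0.1,0.03,0,0,-0.553],[0.67,-0.115,0.03,0,0,-0.632],[0.75,-0.13,0.03,0,0,-0.711],[0.82,-0.138,0.03,0,0,-0.79],[0.82,-0.138,0.03,0,0,-0.869],[0.82,-0.138,0.03,0,0,-0.948]]
  ]
}}

```text
t: 14.18
eef_pos: [532.8, -303.8, 76.3]
tcp_rot: [-3.14, 0.002, -0.03]
ft_force: [0.3, 0.8, 0.1]
opening: 0.16
```

{"name": "send_rows", "arguments": {
  "moves": [
    [[0,0,0,0,0,-0.028],[0,0,0,0,0,-0.028],[0,0,0,0,0,-0.028]]
  ]
}}

```text
t: 14.43
eef_pos: [533.1, -302.5, 77.1]
tcp_rot: [-3.14, 0.002, 0.007]
ft_force: [0.3, 0.3, -0.5]
opening: 0.16
```

Run:
```python
from h import *
c=cam('wrist'); save('w7',c['image'])
go((534.5,-303,17,.01))
```

```text
now [ 533.2 -302.6   77.4] [-3.141e+00  1.000e-03  7.000e-03] t 14.48 F [ 0.1  0.3 -1.1] open 0.16
(534.5, -303, 17, 0.01) -> [0.0044, 0.0017, 0.2014] [-0.0006, 0.0007, -0.0018] mm 60 j6~ -0.53
```

View pics/w7.png

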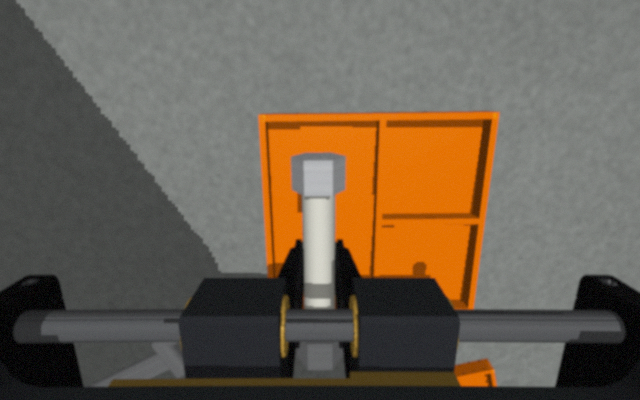

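The white column hangs over the bay of the larger orange tray (columns 265–377, hex at (318,175)), and the small tray shows at (478,372). I'll lower and release.

{"name": "send_rows", "arguments": {
  "moves": [
    [[0.003,0.001,0.08,0,0,0],[0.003,0.001,0.16,0,0,0],[0.003,0.001,0.2,0,0,0],[0.003,0.001,0.2,0,0,0],[0.003,0.001,0.2,0,0,0]]
  ]
}}

```text
t: 14.9
eef_pos: [534.3, -302.9, 18.1]
tcp_rot: [-3.141, 0.001, 0.009]
ft_force: [0.0, 0.6, -1.1]
opening: 0.159
```

{"name": "send_rows", "arguments": {
  "moves": [
    [[0,0,0,0,0,0],[0,0,0,0,0,0],[0,0,0,0,0,0],[0,0,0,0,0,0]]
  ],
  "grip": 0.4
}}

```text
t: 15.23
eef_pos: [534.7, -303.2, 19.3]
tcp_rot: [3.141, -0.001, 0.009]
ft_force: [-0.2, 0.0, -0.8]
opening: 0.297
```

{"name": "send_rows", "arguments": {
  "moves": [
    [[0,0,-0.1,0,0,0],[0,0,-0.2,0,0,0],[0,0,-0.33,0,0,0],[0,0,-0.4,0,0,0],[0,0,-0.4,0,0,0],[0,0,-0.4,0,0,0]]
  ]
}}

```text
t: 15.73
eef_pos: [534.7, -303.3, 140.0]
tcp_rot: [3.14, -0.002, 0.009]
ft_force: [0.3, -0.3, 0.2]
opening: 0.299
```

Run:
```python
from h import *
c=cam('wrist'); save('w8',c['image'])
for d in env.outline_of('wrist','column_white')[:2]:
    ys,xs=np.nonzero(d['region']); r=cv2.minAreaRect(np.c_[xs,ys].astype(np.float32)); w=px2w(c,cv2.boxPoints(r),15)[:,:2]; e=np.diff(np.r_[w,w[:1]],axis=0)
    print(d['confidence'],np.round(d['xy']),w.mean(0),np.linalg.norm(e,axis=1).round(),np.degrees(np.arctan2(e[:,1],e[:,0])).round(1))
h=cv2.cvtColor(np.ascontiguousarray(c['image']),cv2.COLOR_RGB2HSV); m=cv2.inRange(h,(5,150,60),(18,255,255))
ys,xs=np.nonzero(m[:270]); 
print('rim far y',ys.min(),'left',xs.min(),'right',xs.max(),px2w(c,[(xs.min(),ys.min()),(xs.max(),ys.min())],16).round(1))
go((677,-107,115,-1.0),(677,-107,115,.5),(677,-107,115,0))
```

```text
0.55 [318. 191.] [ 534.53872336 -305.01305703] [ 25. 116.  28. 116.] [   0.5  -88.8 -179.6   89.7]
rim far y 107 left 269 right 456 [[ 496.9 -230.7   16. ]
 [ 641.3 -229.6   16. ]]
now [ 534.  -302.8  137.7] [-3.141e+00  1.000e-03  9.000e-03] t 15.83 F [-0.1  0.2 -0.4] open 0.302
(677, -107, 115, -1.0) -> [0.4828, -0.6482, 0.0759] [-0.0002, 0.0008, 0.6425] mm 244 j6~ 0.84
(677, -107, 115, 0.5) -> [0.4828, -0.6482, 0.0759] [-0.0007, 0.0005, -0.3124] mm 244 j6~ -0.66
(677, -107, 115, 0) -> [0.4828, -0.6482, 0.0759] [-0.0005, 0.0006, 0.0059] mm 244 j6~ -0.16
```

{"name": "send_rows", "arguments": {
  "moves": [
    [[0.06,-0.08,0,0,0,0],[0.13,-0.17,0,0,0,0],[0.2,-0.27,0,0,0,0],[0.27,-0.36,0,0,0,0],[0.34,-0.46,0,0,0,0],[0.42,-0.56,0.04,0,0,0],[0.483,-0.648,0.076,0,0,0],[0.483,-0.648,0.076,0,0,0],[0.483,-0.648,0.076,0,0,0],[0.483,-0.648,0.076,0,0,0]]
  ],
  "grip": -0.5
}}

```text
t: 16.67
eef_pos: [676.9, -107.4, 114.4]
tcp_rot: [-3.141, 0.002, 0.01]
ft_force: [0.1, -0.1, -0.9]
opening: 0.749
```

Run:
```python
from h import *
c=cam('wrist'); save('w9',c['image'])
uv=w2px(c,[(677,-107,72)])[0]; r,k=blob(c,uv,(0,150,80),(5,255,255),60); print(uv,r,k,px2w(c,r[0],70)[0])
go((677,-107,28,0))
```

```text
[317.49079571 234.02681642] ((321.5, 228.5), (49.0, 47.0), 90.0) 1866 [ 679.44255893 -104.111641     70.        ]
now [ 676.9 -108.   115. ] [-3.141e+00  1.000e-03  9.000e-03] t 16.72 F [-0.5 -0.3 -0.8] open 0.749
(677, -107, 28, 0) -> [0.0006, -0.0033, 0.29] [-0.0002, 0.0008, 0.0056] mm 87 j6~ -0.16
```

View pics/w9.png

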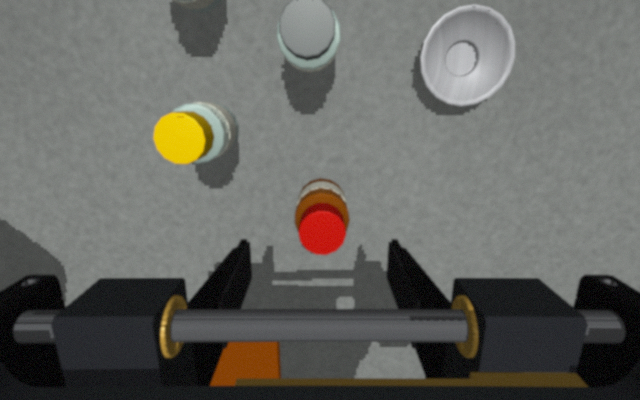

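The red cap at (321,229) sits between the jaws, yellow is clear at (181,137) and grey at (307,28). A small correction, then I grip the red bottle.

{"name": "send_rows", "arguments": {
  "moves": [
    [[0.008,-0.012,0,0,0,0],[0.008,-0.012,0.1,0,0,0],[0.008,-0.012,0.2,0,0,0],[0.008,-0.012,0.29,0,0,0],[0.008,-0.012,0.29,0,0,0],[0.008,-0.012,0.29,0,0,0]]
  ]
}}

```text
t: 17.22
eef_pos: [679.3, -104.3, 28.4]
tcp_rot: [-3.141, 0.002, 0.008]
ft_force: [0.9, -0.6, 0.2]
opening: 0.751
```

{"name": "send_rows", "arguments": {
  "moves": [
    [[0,0,0,0,0,0],[0,0,0,0,0,0],[0,0,0,0,0,0],[0,0,0,0,0,0],[0,0,0,0,0,0],[0,0,0,0,0,0],[0,0,0,0,0,0],[0,0,0,0,0,0],[0,0,0,0,0,0]]
  ],
  "grip": 1
}}

```text
t: 17.97
eef_pos: [680.0, -103.7, 29.3]
tcp_rot: [3.142, -0.001, 0.009]
ft_force: [-1.3, 0.4, 4.9]
opening: 0.395
```

Run:
```python
from h import *
c=cam('wrist')
I=cv2.imread('pics/w9.png')[:,:,::-1]; c2=dict(c); s=env.state()
T=np.eye(4); T[:3,:3]=R.from_euler('xyz',[-3.141,.001,.009]).as_matrix(); T[:3,3]=[676.9,-108,115]; c2['T']=T@np.array(c['mount'])
print('grey',px2w(c2,[(307,28)],72)[0],'yellow',px2w(c2,[(181,137)],72)[0])
# blue tray from w4 (tcp 520.6,293,71.6 yaw .103), rim corners back
T[:3,:3]=R.from_euler('xyz',[3.141,.001,.103]).as_matrix(); T[:3,3]=[520.6,293,71.6]; c2['T']=T@np.array(c['mount'])
w=px2w(c2,[(258,119),(499,117)],16)[:,:2]; d=w[1]-w[0]; u=d/np.linalg.norm(d); v=np.array([-u[1],u[0]]); ct=w.mean(0)-70*v
print('rim',w,np.linalg.norm(d),'yaw',np.arctan2(d[1],d[0]),'centre',ct,'wells',ct+37*u+34*v,ct+37*u-34*v)
go((679.4,-104.5,150,0))
```

```text
grey [670.67863081   7.38234418  72.        ] yellow [599.16552793 -49.41565228  72.        ]
rim [[478.57996754 357.4590117 ]
 [620.30713759 373.07588666]] 142.5849834770369 yaw 0.10974695925848599 centre [557.11042758 295.68858006] wells [590.16391911 333.53652186] [597.61174055 265.94562043]
now [ 680.  -103.7   29.3] [ 3.142e+00 -1.000e-03  9.000e-03] t 18.02 F [-0.8  0.7  5.5] open 0.393
(679.4, -104.5, 150, 0) -> [-0.0019, 0.0026, -0.4022] [0.0, -0.0004, 0.006] mm 121 j6~ -0.15
```

{"name": "send_rows", "arguments": {
  "moves": [
    [[0,0,-0.08,0,0,0],[0,0,-0.2,0,0,0],[0,0,-0.32,0,0,0],[0,0,-0.4,0,0,0],[-0.01,-0.06,-0.4,0,0,0],[-0.03,-0.16,-0.4,0,0,0],[-0.05,-0.26,-0.4,0,0,0],[-0.08,-0.37,-0.4,0,0,0],[-0.1,-0.48,-0.4,0,0,0],[-0.13,-0.6,-0.4,0,0,0],[-0.15,-0.7,-0.4,0,0,0],[-0.15,-0.74,-0.4,0,0,0]]
  ]
}}

```text
t: 19.02
eef_pos: [631.0, 121.7, 148.1]
tcp_rot: [-3.141, 0.002, 0.012]
ft_force: [0.3, -0.3, -0.5]
opening: 0.394
```

Run:
```python
from h import *
go((589,333,110,.105))
```

```text
now [631.  121.7 148.1] [-3.141e+00  2.000e-03  1.200e-02] t 19.02 F [ 0.3 -0.3 -0.5] open 0.394
(589, 333, 110, 0.105) -> [-0.1312, -0.7058, 0.1275] [-0.0004, 0.001, -0.0592] mm 219 j6~ 0.41
```

{"name": "send_rows", "arguments": {
  "moves": [
    [[-0.015,-0.08,0,0,0,-0.01],[-0.03,-0.18,0,0,0,-0.02],[-0.05,-0.28,0,0,0,-0.03],[-0.07,-0.38,0,0,0,-0.04],[-0.09,-0.48,0,0,0,-0.05],[-0.11,-0.58,0.03,0,0,-0.06],[-0.13,-0.67,0.08,0,0,-0.06],[-0.131,-0.715,0.128,0,0,-0.06],[-0.131,-0.715,0.128,0,0,-0.06],[-0.131,-0.715,0.128,0,0,-0.06],[-0.131,-0.715,0.128,0,0,-0.06]]
  ]
}}

```text
t: 19.93
eef_pos: [592.0, 330.9, 110.4]
tcp_rot: [3.141, 0.0, 0.103]
ft_force: [0.6, -0.2, -1.0]
opening: 0.394
```

Run:
```python
from h import *
go((589,333,34,.105))
c=cam('wrist'); save('w10',c['image'])
```

```text
now [592.  330.9 110.4] [3.141 0.    0.103] t 19.93 F [ 0.6 -0.2 -1. ] open 0.394
(589, 333, 34, 0.105) -> [-0.0092, -0.008, 0.2545] [0.0002, 0.0001, -0.0013] mm 76 j6~ 0.41
```

View pics/w10.png

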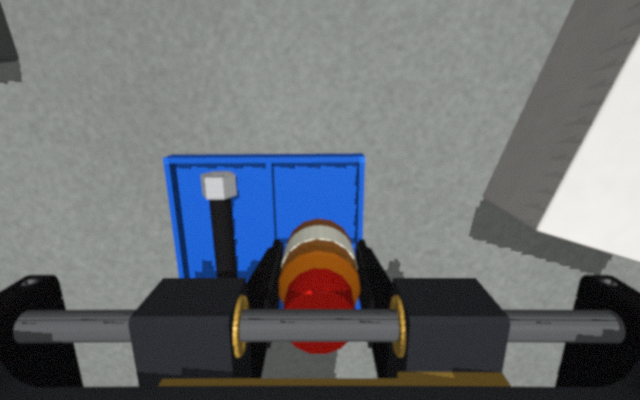

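The red bottle is over the far well of the blue tray (well columns 273–360, bottle centred at 319), so I lower it.

{"name": "send_rows", "arguments": {
  "moves": [
    [[-0.007,-0.008,0,0,0,0],[-0.007,-0.008,0.07,0,0,0],[-0.007,-0.008,0.14,0,0,0],[-0.007,-0.008,0.2,0,0,0],[-0.007,-0.008,0.24,0,0,0],[-0.007,-0.008,0.255,0,0,0],[-0.007,-0.008,0.255,0,0,0],[-0.007,-0.008,0.255,0,0,0]]
  ]
}}

```text
t: 20.65
eef_pos: [589.7, 334.0, 34.7]
tcp_rot: [-3.141, -0.001, 0.103]
ft_force: [-0.2, 0.7, -1.0]
opening: 0.393
```

{"name": "send_rows", "arguments": {
  "moves": [
    [[0,0,0,0,0,0],[0,0,0,0,0,0],[0,0,0,0,0,0],[0,0,0,0,0,0],[0,0,0,0,0,0],[0,0,0,0,0,0]]
  ],
  "grip": -0.4
}}

```text
t: 21.15
eef_pos: [589.2, 334.2, 34.0]
tcp_rot: [-3.141, -0.0, 0.104]
ft_force: [0.2, -0.0, -0.3]
opening: 0.695
```

{"name": "send_rows", "arguments": {
  "moves": [
    [[0,0,-0.08,0,0,0],[0,0,-0.2,0,0,0],[0,0,-0.3,0,0,0],[0,0,-0.4,0,0,0],[0,0,-0.4,0,0,0],[0,0,-0.4,0,0,0]]
  ]
}}

```text
t: 21.65
eef_pos: [589.7, 334.4, 155.7]
tcp_rot: [-3.14, -0.003, 0.104]
ft_force: [-0.2, -0.6, -0.2]
opening: 0.699
```

Run:
```python
from h import *
c=cam('wrist'); save('w11',c['image'])
uv=w2px(c,[(589,333,76)])[0]; r,k=blob(c,uv,(0,150,60),(6,255,255),60); print(uv,r,k,'red at',px2w(c,r[0],74)[0].round(1))
go((670,8,115,-.6),(670,8,115,0))
```

```text
[315.97572971 216.74127659] ((318.2500305175781, 214.75001525878906), (39.59797668457031, 40.305084228515625), 45.0) 1287 red at [590.5 334.   74. ]
now [589.  334.1 154. ] [-3.141e+00 -1.000e-03  1.040e-01] t 21.7 F [-0.8 -0.3 -0.6] open 0.7
(670, 8, 115, -0.6) -> [0.156, 1.1091, 0.1299] [-0.0003, -0.0003, 0.448] mm 338 j6~ 0.61
(670, 8, 115, 0) -> [0.156, 1.1091, 0.1299] [-0.0002, -0.0003, 0.066] mm 338 j6~ 0.01
```

{"name": "send_rows", "arguments": {
  "moves": [
    [[0.01,0.06,0,0,0,0.01],[0.025,0.17,0,0,0,0.02],[0.04,0.29,0,0,0,0.03],[0.055,0.4,0,0,0,0.04],[0.07,0.5,0,0,0,0.05],[0.085,0.61,0,0,0,0.06],[0.1,0.72,0,0,0,0.066],[0.115,0.83,0,0,0,0.066],[0.13,0.92,0,0,0,0.066],[0.14,1,0,0,0,0.066],[0.156,1,0,0,0,0.066],[0.156,1,0,0,0,0.066]]
  ]
}}

```text
t: 22.7
eef_pos: [666.9, 39.5, 152.1]
tcp_rot: [-3.141, 0.002, -0.002]
ft_force: [-0.2, 1.1, -0.4]
opening: 0.697
```

{"name": "send_rows", "arguments": {
  "moves": [
    [[0,0.06,0,0,0,0],[0,0.11,0.06,0,0,0],[0,0.11,0.13,0,0,0],[0,0.11,0.13,0,0,0],[0,0.11,0.13,0,0,0]]
  ]
}}

```text
t: 23.12
eef_pos: [665.9, 8.8, 113.6]
tcp_rot: [-3.141, 0.003, 0.001]
ft_force: [0.8, 0.5, -0.5]
opening: 0.702
```

Run:
```python
from h import *
c=cam('wrist'); save('w12',c['image']); print(w2px(c,[(670.7,7.4,72)]))
go((670.7,7.4,28,0))
```

```text
[[325.20749241 237.17987174]]
now [666.6   8.8 114.8] [-3.141e+00  1.000e-03  1.000e-03] t 23.17 F [ 0.4  0.4 -0.2] open 0.699
(670.7, 7.4, 28, 0) -> [0.014, 0.0046, 0.2893] [-0.0002, 0.0006, 0.0007] mm 87 j6~ 0.01
```

View pics/w12.png

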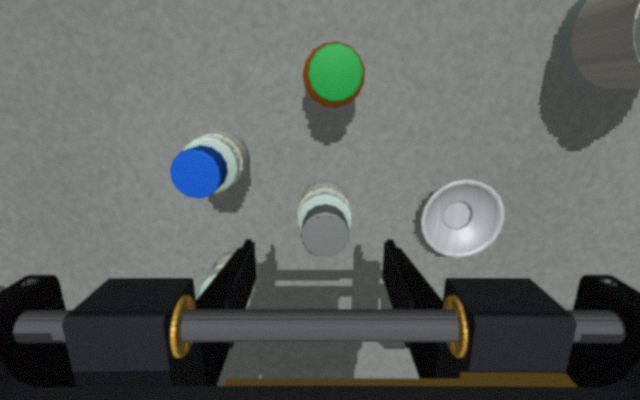

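The grey cap at (325,231) is centred between the jaws. Green (334,72), blue (199,171) and the bowl are clear of the fingers.

{"name": "send_rows", "arguments": {
  "moves": [
    [[0.0135,-0.005,0,0,0,0],[0.0135,-0.005,0.1,0,0,0],[0.0135,-0.005,0.2,0,0,0],[0.0135,-0.005,0.289,0,0,0],[0.0135,-0.005,0.289,0,0,0],[0.0135,-0.005,0.289,0,0,0]]
  ]
}}

```text
t: 23.67
eef_pos: [671.0, 9.7, 28.4]
tcp_rot: [-3.141, 0.001, 0.001]
ft_force: [0.2, -0.8, 0.7]
opening: 0.7
```

{"name": "send_rows", "arguments": {
  "moves": [
    [[0,0,0,0,0,0],[0,0,0,0,0,0],[0,0,0,0,0,0],[0,0,0,0,0,0],[0,0,0,0,0,0],[0,0,0,0,0,0],[0,0,0,0,0,0],[0,0,0,0,0,0],[0,0,0,0,0,0]]
  ],
  "grip": 1
}}

```text
t: 24.42
eef_pos: [671.0, 9.0, 29.0]
tcp_rot: [-3.142, -0.001, -0.0]
ft_force: [-1.0, 0.9, 5.6]
opening: 0.396
```

Run:
```python
from h import *
go((670,9,150,0),(596.5,266,150,.105))
```

```text
now [671.   9.  29.] [-3.142e+00 -1.000e-03 -0.000e+00] t 24.42 F [-1.   0.9  5.6] open 0.396
(670, 9, 150, 0) -> [-0.0031, 0.0001, -0.4033] [-0.0, -0.0006, -0.0001] mm 121 j6~ 0.01
(596.5, 266, 150, 0.105) -> [-0.2482, -0.8565, -0.4035] [0.0, -0.0006, -0.0669] mm 294 j6~ 0.31
```

{"name": "send_rows", "arguments": {
  "moves": [
    [[0,0,-0.08,0,0,0],[0,0,-0.2,0,0,0],[0,0,-0.32,0,0,0],[0,0,-0.4,0,0,0],[-0.02,-0.08,-0.4,0,0,-0.01],[-0.05,-0.18,-0.4,0,0,-0.02],[-0.08,-0.28,-0.4,0,0,-0.03],[-0.11,-0.39,-0.4,0,0,-0.04],[-0.15,-0.5,-0.4,0,0,-0.05],[-0.18,-0.61,-0.4,0,0,-0.06],[-0.21,-0.71,-0.4,0,0,-0.067],[-0.235,-0.8,-0.4,0,0,-0.067]]
  ]
}}

```text
t: 25.42
eef_pos: [599.4, 250.9, 148.3]
tcp_rot: [-3.141, 0.0, 0.106]
ft_force: [0.9, -0.5, -0.8]
opening: 0.393
```

{"name": "send_rows", "arguments": {
  "moves": [
    [[-0.013,-0.05,0,0,0,0],[-0.013,-0.05,0.05,0,0,0],[-0.013,-0.05,0.13,0,0,0],[-0.013,-0.05,0.13,0,0,0],[-0.013,-0.05,0.13,0,0,0]]
  ]
}}

```text
t: 25.83
eef_pos: [594.5, 263.0, 108.5]
tcp_rot: [3.141, 0.002, 0.105]
ft_force: [0.5, -0.2, 0.6]
opening: 0.394
```

Run:
```python
from h import *
go((596.5,266,34,.105))
c=cam('wrist'); save('w13',c['image'])
```

```text
now [594.5 263.  108.5] [3.141e+00 2.000e-03 1.050e-01] t 25.83 F [ 0.5 -0.2  0.6] open 0.394
(596.5, 266, 34, 0.105) -> [0.0081, -0.0095, 0.2484] [0.0003, 0.0015, -0.0002] mm 75 j6~ 0.31
```

View pics/w13.png

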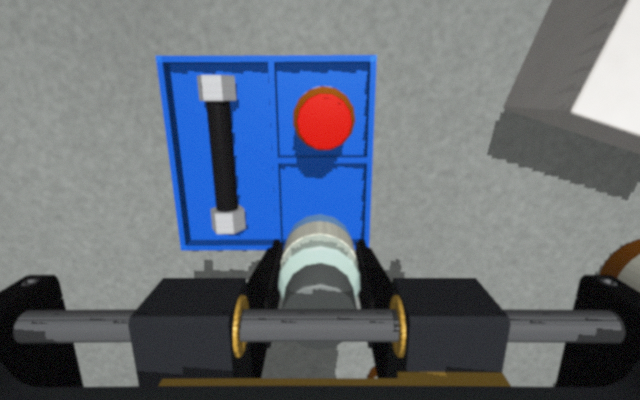

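Red stands in the far well, cap at (325,119), and the black column is in its bay. Grey hangs over the near well (columns 281–368), so I lower it with the correction.

{"name": "send_rows", "arguments": {
  "moves": [
    [[0.008,-0.0095,0,0,0,0],[0.008,-0.0095,0.07,0,0,0],[0.008,-0.0095,0.14,0,0,0],[0.008,-0.0095,0.2,0,0,0],[0.008,-0.0095,0.24,0,0,0],[0.008,-0.0095,0.25,0,0,0],[0.008,-0.0095,0.25,0,0,0],[0.008,-0.0095,0.25,0,0,0]]
  ]
}}

```text
t: 26.55
eef_pos: [597.6, 266.8, 35.3]
tcp_rot: [-3.141, -0.001, 0.105]
ft_force: [-0.6, 0.5, -0.6]
opening: 0.393
```

{"name": "send_rows", "arguments": {
  "moves": [
    [[0,0,0,0,0,0],[0,0,0,0,0,0],[0,0,0,0,0,0],[0,0,0,0,0,0],[0,0,0,0,0,0],[0,0,0,0,0,0]]
  ],
  "grip": -0.4
}}

```text
t: 27.05
eef_pos: [597.0, 266.7, 34.4]
tcp_rot: [-3.141, -0.0, 0.105]
ft_force: [0.6, -0.4, 0.1]
opening: 0.692
```

{"name": "send_rows", "arguments": {
  "moves": [
    [[0,0,-0.08,0,0,0],[0,0,-0.2,0,0,0],[0,0,-0.3,0,0,0],[0,0,-0.4,0,0,0],[0,0,-0.4,0,0,0],[0,0,-0.4,0,0,0]]
  ]
}}

```text
t: 27.55
eef_pos: [597.4, 266.9, 155.9]
tcp_rot: [-3.141, -0.003, 0.105]
ft_force: [-0.2, -1.2, -0.9]
opening: 0.699
```

Run:
```python
from h import *
c=cam('wrist'); save('w14',c['image'])
d=env.look_for('wrist','bottle_grey'); print([(np.round(x['xy']),x['confidence']) for x in d][:2], w2px(c,[(596.5,266,40),(596.5,266,76)]))
go((594,47,115,0))
c=dict(c); c['image']=cv2.imread('pics/w12.png')[:,:,::-1]; T=np.eye(4); T[:3,:3]=R.from_euler('xyz',[-3.141,.001,.001]).as_matrix(); T[:3,3]=[666.6,8.8,114.8]; c['T']=T@np.array(c['mount'])
print('blue',px2w(c,[(198.5,171.5)],72))
```

```text
[] [[315.86196209 201.50233285]
 [315.64202887 215.89078822]]
now [596.5 266.5 153.4] [3.141e+00 1.000e-03 1.050e-01] t 27.65 F [-0.5 -0.3 -0.1] open 0.702
(594, 47, 115, 0) -> [-0.0848, 0.7267, 0.1281] [0.0002, 0.0007, 0.0669] mm 223 j6~ 0.08
blue [[597.31462028  48.05771731  72.        ]]
```

{"name": "send_rows", "arguments": {
  "moves": [
    [[-0.01,0.06,0,0,0,0.01],[-0.02,0.16,0,0,0,0.02],[-0.03,0.27,0,0,0,0.03],[-0.04,0.38,0,0,0,0.04],[-0.05,0.49,0,0,0,0.05],[-0.06,0.6,0,0,0,0.06],[-0.078,0.7,0.06,0,0,0.067],[-0.078,0.724,0.128,0,0,0.067],[-0.078,0.724,0.128,0,0,0.067],[-0.078,0.724,0.128,0,0,0.067],[-0.078,0.724,0.128,0,0,0.067]]
  ]
}}

```text
t: 28.57
eef_pos: [596.6, 49.0, 115.8]
tcp_rot: [-3.141, 0.001, 0.001]
ft_force: [0.1, -0.3, -0.4]
opening: 0.7
```

Run:
```python
from h import *
c=cam('wrist'); save('w15',c['image'])
uv=w2px(c,[(596,48,72)])[0]; r,k=blob(c,uv,(105,120,60),(130,255,255),60); w=px2w(c,r[0],70)[0]; print(uv,r,k,w)
go((w[0],w[1],28,0))
```

```text
[316.36630692 235.30291308] ((314.0, 233.0), (50.0, 46.0), 90.0) 1862 [594.50939951  48.73366445  70.        ]
now [596.7  49.2 116.2] [-3.141e+00 -0.000e+00  1.000e-03] t 28.62 F [-0.2  0.1 -0.1] open 0.7
(np.float64(594.5093995103726), np.float64(48.733664448206454), 28, 0) -> [-0.0076, 0.0017, 0.2941] [-0.0001, -0.0003, 0.0007] mm 88 j6~ 0.08
```

{"name": "send_rows", "arguments": {
  "moves": [
    [[-0.005,0.002,0,0,0,0],[-0.005,0.002,0.1,0,0,0],[-0.005,0.002,0.2,0,0,0],[-0.005,0.002,0.293,0,0,0],[-0.005,0.002,0.293,0,0,0],[-0.005,0.002,0.293,0,0,0]]
  ]
}}

```text
t: 29.12
eef_pos: [594.7, 48.3, 27.8]
tcp_rot: [-3.141, 0.002, 0.001]
ft_force: [-0.0, -0.8, 1.0]
opening: 0.701
```

{"name": "send_rows", "arguments": {
  "moves": [
    [[0,0,0,0,0,0],[0,0,0,0,0,0],[0,0,0,0,0,0],[0,0,0,0,0,0],[0,0,0,0,0,0],[0,0,0,0,0,0],[0,0,0,0,0,0],[0,0,0,0,0,0],[0,0,0,0,0,0]]
  ],
  "grip": 1
}}

```text
t: 29.87
eef_pos: [595.2, 47.6, 28.7]
tcp_rot: [-3.142, -0.001, -0.0]
ft_force: [-2.1, 0.6, 6.1]
opening: 0.391
```

Run:
```python
from h import *
go((606,-267.5,150,0.01))
```

```text
now [595.2  47.6  28.7] [-3.142e+00 -1.000e-03 -0.000e+00] t 29.87 F [-2.1  0.6  6.1] open 0.391
(606, -267.5, 150, 0.01) -> [0.0364, 1.0503, -0.4045] [-0.0, -0.0006, -0.0064] mm 338 j6~ -0.43
```

{"name": "send_rows", "arguments": {
  "moves": [
    [[0,0,-0.08,0,0,0],[0,0,-0.2,0,0,0],[0,0,-0.32,0,0,0],[0,0,-0.4,0,0,0],[0,0.06,-0.4,0,0,0],[0.01,0.16,-0.4,0,0,0],[0.01,0.27,-0.4,0,0,0],[0.02,0.38,-0.4,0,0,0],[0.02,0.49,-0.4,0,0,0],[0.03,0.6,-0.4,0,0,0],[0.036,0.7,-0.4,0,0,0],[0.036,0.8,-0.4,0,0,0]]
  ]
}}

```text
t: 30.87
eef_pos: [605.7, -194.1, 147.9]
tcp_rot: [-3.141, -0.0, -0.0]
ft_force: [-0.5, 0.7, -0.2]
opening: 0.396
```

{"name": "send_rows", "arguments": {
  "moves": [
    [[0,0.1,0,0,0,-0.006],[0,0.19,0,0,0,-0.006],[0,0.243,0.05,0,0,-0.006],[0,0.243,0.13,0,0,-0.006],[0,0.243,0.13,0,0,-0.006],[0,0.243,0.13,0,0,-0.006],[0,0.243,0.13,0,0,-0.006]]
  ]
}}

```text
t: 31.45
eef_pos: [606.0, -264.6, 109.1]
tcp_rot: [-3.141, 0.0, 0.01]
ft_force: [-0.5, -0.5, 0.1]
opening: 0.394
```

Run:
```python
from h import *
go((606,-267.5,33.5,.01))
c=cam('wrist'); save('w16',c['image'])
```

```text
now [ 606.  -264.6  109.1] [-3.141  0.     0.01 ] t 31.45 F [-0.5 -0.5  0.1] open 0.394
(606, -267.5, 33.5, 0.01) -> [-0.0001, 0.0099, 0.252] [-0.0002, 0.0001, 0.0001] mm 76 j6~ -0.43
```

View pics/w16.png

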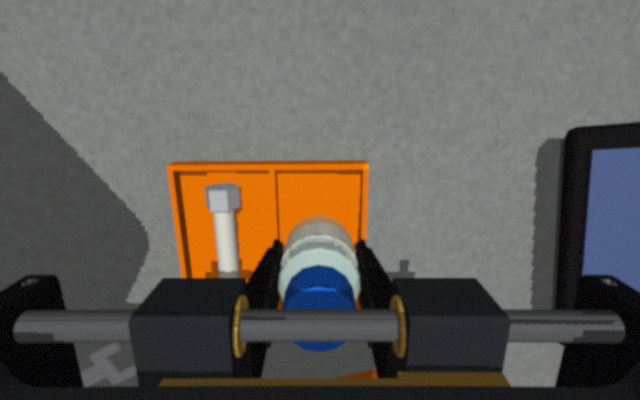

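The blue-capped bottle is over the far well of the larger orange tray (columns 277–363, bottle at 320), and the white column lies in its bay. I'll lower and release.

{"name": "send_rows", "arguments": {
  "moves": [
    [[0,0.008,0,0,0,0],[0,0.008,0.07,0,0,0],[0,0.008,0.14,0,0,0],[0,0.008,0.2,0,0,0],[0,0.008,0.24,0,0,0],[0,0.008,0.252,0,0,0],[0,0.008,0.252,0,0,0],[0,0.008,0.252,0,0,0]]
  ]
}}

```text
t: 32.17
eef_pos: [606.3, -267.8, 34.1]
tcp_rot: [3.141, -0.001, 0.01]
ft_force: [0.2, -0.1, -1.3]
opening: 0.392
```

{"name": "send_rows", "arguments": {
  "moves": [
    [[0,0,0,0,0,0],[0,0,0,0,0,0],[0,0,0,0,0,0],[0,0,0,0,0,0],[0,0,0,0,0,0],[0,0,0,0,0,0]]
  ],
  "grip": -0.4
}}

```text
t: 32.67
eef_pos: [605.8, -267.7, 33.3]
tcp_rot: [-3.142, -0.0, 0.009]
ft_force: [-0.1, -0.1, 0.1]
opening: 0.694
```

{"name": "send_rows", "arguments": {
  "moves": [
    [[0,0,-0.08,0,0,0],[0,0,-0.2,0,0,0],[0,0,-0.3,0,0,0],[0,0,-0.4,0,0,0],[0,0,-0.5,0,0,0],[-0.1,0,-0.6,0,0,0],[-0.2,0,-0.7,0,0,0],[-0.3,0,-0.8,0,0,0],[-0.4,0,-0.8,0,0,0],[-0.5,0,-0.8,0,0,0],[-0.6,0,-0.8,0,0,0],[-0.6,0,-0.8,0,0,0]]
  ]
}}

```text
t: 33.67
eef_pos: [421.9, -268.8, 273.9]
tcp_rot: [-3.142, 0.001, 0.008]
ft_force: [0.9, -0.8, 0.8]
opening: 0.702
```

Run:
```python
from h import *
t=cam('top'); s=cam('scene'); w=cam('wrist'); a=cv2.resize(t['image'][100:260,130:450],(800,400),interpolation=cv2.INTER_CUBIC); save('f1',np.vstack([a,cv2.resize(s['image'][150:300,170:510],(800,353))])[:600]); save('fw',w['image'])
go((500,-260,300,0))
def P(c,uv,lo,hi,z,r):
    try: b,k=blob(c,uv,lo,hi,r); return px2w(c,b[0],z)[0,:2].round(1),k
    except Exception as e: return e
B,Y,G,Rd=((105,120,50),(130,255,255)),((20,120,80),(35,255,255)),((45,120,40),(85,255,255)),((0,150,80),(5,255,255))
print('yellow',P(t,(307,167),*Y,66,12),'green',P(t,(246,138),*G,66,12),'red',P(t,w2px(t,[(590,334,72)])[0],*Rd,72,12),'blue',P(t,w2px(t,[(606,-267,72)])[0],*B,72,14))
```

```text
now [ 426.1 -269.7  273.7] [ 3.141e+00 -1.000e-03  9.000e-03] t 33.82 F [ 0.3 -0.1  0.2] open 0.697
(500, -260, 300, 0) -> [0.2468, -0.03, -0.0876] [0.0003, -0.0006, 0.0056] mm 79 j6~ -0.48
yellow (array([595.2, -50.2]), 108) green (array([672.7, 101.6]), 99) red (array([589.1, 329.5]), 82) blue (array([ 603.9, -269.5]), 103)
```

View pics/f1.png

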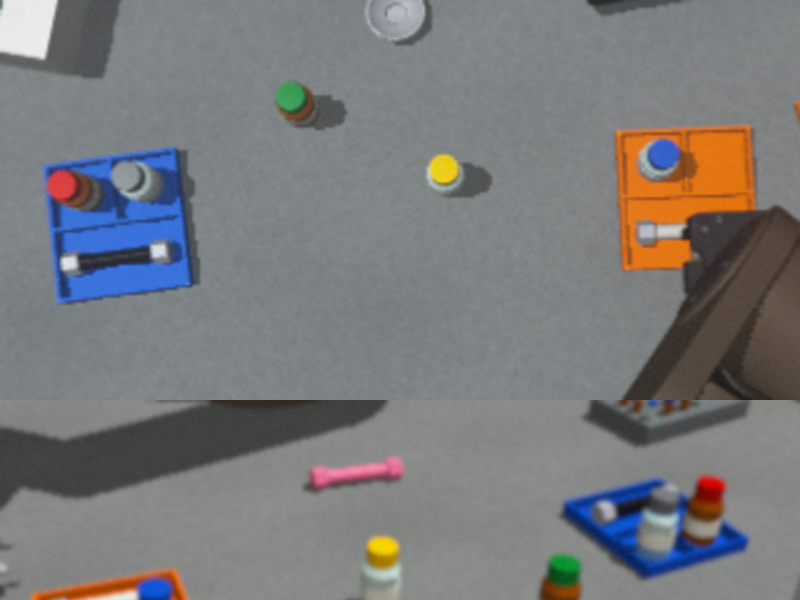

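The final view shows red at (63,187), grey at (128,178) and the black column in the blue tray, with blue at (662,155) and the white column in the larger orange tray. Yellow and green haven't moved. I'm handing the job in.

```bash
python3 -c "
from h import *
print(env.job_done(), env.state()['t'])"
```

```text
the job is handed in; nothing more can be done
the job is handed in; nothing more can be done
```

Both kits are made up and the job is handed in, at about 34 s of robot time. In the blue tray, the red and grey bottles each stand in a well and the black column lies in the bay. In the larger orange tray, the blue bottle stands in a well and the white column lies in the bay.

- **Final pictures:** all three kit bottles looked upright. Yellow and green measured exactly where they started, in the same top-camera view.
- **Positions:** the placed column centres measured within about 5 mm of the bay middles and 1° of the bay lines. Red measured within 5 mm and blue within 3 mm of its well centre, the red views differing by about 5 mm.
- **What failed or is less certain:**
  - My first grip on the black column closed too late and came up empty. The column had not moved, and the second grip held.
  - The network did not find grey in its well, so its position rests on the pictures and the release pose.
  - In the last top view the arm hid part of the white column. It had been seen whole in its bay before the blue bottle went in, and part of it showed again just before that bottle was lowered.

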